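# Index the banding wheel to the blank panel and lock it

## Task

The colour-test plate on the indexing banding wheel still has one blank white panel. With the red thumb lever, bring the wheel round one click at a time, counting clicks, until the white panel stands at the red pointer, and never past it: press the lever each time until the pawl clicks home and the lever just meets its rubber stop, without forcing it, and let it return fully. Then push the lock bolt gently home with its black knob, without touching the plate or turntable or disturbing the other things on the table.

Things in the scene. Friction and masses are not known exactly. Their poses are not given: they have to be found in the camera images.
- index_wheel: the banding wheel's fixed grey base, a round plate of 280 mm diameter, 10 mm thick, on the table; origin on the wheel's upright axis at table height, z up. The fixed red pointer stands on its -x side, the thumb lever on its -y side, the lock bolt on its +y side
- wheel (a joint): wheel angle in rad, counter-clockwise from above positive; 0 when the white panel's middle stands at the pointer. 30 stops of 12 degrees (0.2094 rad), kept by a sprung holding pawl that lets it turn counter-clockwise only. It starts 2 to 5 stops short (negative). Each full lever stroke adds one stop; a stroke given up before the click lets it roll back
- white_panel (a point): middle of the blank white panel on the plate (the plate is 150 mm wide and has nine coloured panels and this white one, 36 degrees each, so three clicks a panel), 50 mm from the axis, 82 mm above the table; turns with the wheel
- pointer (a point): tip of the fixed red pointer, 84 mm from the axis and 86 mm above the table
- turntable: all that turns: aluminium head of 164 mm diameter with the plate on it (top at 86 mm above the table) and a disc of 198 mm diameter below with 30 brass pins; origin on the wheel's axis at table height. Not to be touched
- thumb_pad: the red pad of the thumb lever, 30 mm along its own x (radially outwards), 10 mm along its own y, 40 mm high; origin at its centre, 150 mm from the wheel's axis, 80 mm above the table. Pressed along its own +y it swings counter-clockwise about the wheel's axis; a spring returns it. Over 16 N on it strains the mechanism. Farther than 130 mm from the axis there is free room all round it
- pad_center (a point): the pad's centre again. How it feels: 2 N at first, 3 to 5 N while the wheel turns, with a short bump as the pawl takes the wheel up; the pawl clicks home 34 to 57 mm along the arc from rest (the play is set anew from day to day and cannot be seen); 1 to 2 mm after the click the lever meets a hard rubber stop of about 9 N per mm. Stay below 16 N
- bolt_knob: black knob of the lock bolt; origin at its centre, 156 mm from the wheel's axis when out and 72 mm above the table (it spans 54 to 90 mm); 10 mm along its own x (radially outwards), 24 mm along its own y. Push it along its own -x (towards the axis). More than 20 N on it is too rough
- bolt (a joint): travel of the lock bolt towards the axis in m: 0 to 0.003 at the start (wheel free). It drags with about 2.5 N, enters between two pins when the wheel stands on a stop (else jams at about 0.008) and is home at 0.0135, where it meets a rubber washer of 6 N per mm. It stays where it is left
- tea_bowl: white porcelain tea bowl, 68 mm wide, 45 mm high; a bystander, origin at its underside
- blue_bowl: blue porcelain tea bowl, 68 mm wide, 45 mm high; a bystander, origin at its underside
- water_cup: white water cup, 76 mm wide, 85 mm high; a bystander, origin at its underside
- paint_jar: small glass paint jar with a white lid, 56 mm wide, 52 mm high; a bystander, origin at its underside
- medium_bottle: tall glass bottle with a red cap, 60 mm wide, 150 mm high; a bystander, origin at its underside
- palette_knife: broad palette knife with a wooden handle and a flat steel blade, 190 mm long, lying; a bystander, origin at its underside
- liner_brush: slim flat brush with a pale wooden handle, 175 mm long, 10 mm wide, lying; a bystander, origin at its underside

How it is judged (in metres and radians):
On the way, in this order (a step that is already met when the one before it is completed fails the run):
1. the wheel has been stopped one click short of the pointer, lock bolt still out (value of joint wheel between -0.25944 and -0.15944 rad and value of joint bolt below 0.006 m), for 0.2 s.
2. the white panel stands at the pointer, lock bolt still out (value of joint wheel between -0.04 and 0.05 rad and value of joint bolt below 0.006 m), for 0.2 s.
3. the lock bolt is pushed home with the white panel at the pointer (value of joint bolt above 0.0125 m and value of joint wheel between -0.035 and 0.035 rad), for 0.2 s.
At the end, for the whole second after the job is handed in: The wheel stands within 0.035 rad of 0 (white panel at the pointer), the lock bolt is in by more than 12.5 mm and stays, and the thumb lever has returned to its rest (pad within about 5 mm of where it started) (all of step 3 and x of thumb_pad in the frame of index_wheel below -0.026 m); the robot touches nothing.
It fails at once if the wheel was carried past the pointer (value of joint wheel above 0.1 rad).
It fails at once if the thumb lever was forced (more than 16 N on its pad) (contact force between thumb_pad and anything else above 16 N).
It fails at once if the lock bolt was rammed (more than 20 N on its knob) (contact force between bolt_knob and anything else above 20 N).
It fails at once if the plate or the turntable was touched (contact force between turntable and the fingers above 0.5 N or contact force between turntable and the arm above 0.5 N).
It fails at once if one of the other things on the table was pushed more than 30 mm away (distance of any of tea_bowl, blue_bowl, water_cup, paint_jar, medium_bottle, palette_knife, liner_brush from where it was at the start of the episode above 0.03 m).
It also fails if it takes over 64 s, if anything falls off the work surface, if the arm or the gripper's body presses on something with over 40 N, if the wrist force passes 120 N, or if a joint passes its speed limit or range.

## Robot

A 6-joint arm with a two-finger parallel gripper is mounted at the origin on the work surface. World frame = base frame: x ahead of the robot, y to its left, z up, the work surface at z = 0. Lengths are in mm, angles in rad, forces in N, time in s.
With the tool pointing down it reaches from about 350 to 975 mm from the base axis. Payload 7.1 kg.
Tool frame: the origin (TCP) lies midway between the tips of the shut fingers; the grasp point (between the pads) lies 19 mm behind it; z points along the fingers, x is the direction in which the jaws open and shut, and the axes are right-handed (so a half turn about z gives the same grasp; the last joint's range is limited). The gripper opens to 88 mm and grips with 3 to 60 N. Pads are 20 mm wide; open, the fingers measure 115 mm over their backs; the gripper's body (75 mm by 178 mm) begins 61 mm behind the grasp point.
Start: joints at [1.262, 0.423, 1.63, -0, 1.089, -0.019], TCP at [178.569, 598.931, 222.675] pointing down, gripper open.
Joint ranges: [-3, 3], [-0.9, 2.11], [0.09, 2.58], [-1.31, 4.45], [0.11, 2.69], [-2.54, 2.54]. Speed limits (rad/s): [2.39, 2.39, 3.01, 3.14, 3.14, 3.14].

## Interface

Orientations are given as a rotation vector (axis times angle).
In Python, from workcell import telemetry, imaging, ticket gives the robot as it stands.
- The arm moves only by the tool jog_arm, never from a script. Its arguments are lists of equal length, an entry for each row: "travel": the shift along the world's x, y, z in units of 400 mm (1.0 is 400 mm), a list of three; "dr": the turn, a rotation vector about the world's x, y, z in units of 90 degrees (1.0 is 90 degrees), a list of three. In form: {"travel": [[tx, ty, tz], ...], "dr": [[wx, wy, wz], ...]}. A call has exactly 10 rows; each row is the pose to reach, as a shift and turn from the pose measured when the call began; what a row does not reach only later rows make up. A row lasts 1/10 s, in which the tool goes at most 50 mm and 8.59 degrees, less where a joint would pass 70% of its speed; a pose out of reach is approached as far as the arm can. A call with a number of a shift or a turn outside -1 to 1 is refused whole. A call with a gripper value outside its range is refused whole. "hand" is the opening, from -1 (shut) to 1 (fully open), set as the call begins (left out, the last holds). The fingers move at their own pace and stop on an object; the grip force is fixed at half the most. Time passes only in rows, so rows that repeat a pose let the fingers close, or fill a call up. It gives the time, the measured TCP pose, the force and the opening at its end, in the units of the state.
- telemetry.get_obs(): the state, without advancing time (a new reading comes with each control period).
- imaging.get_image(name): name is "side" or "top" or "wrist"; returns a dict with "pixels" (400x640x3 uint8, red, green, blue), "range_z" (400x640 float32, mm along the optical axis (not along the pixel's ray), 0 where there is no reading), "fx", "fy", "cx", "cy" (pixels), "extrinsics" (4x4, takes a point from world to camera coordinates). Camera axes: x right, y down, z forward; pixel columns grow to the right and rows downward; lengths in mm; the calibration is good to about 2 mm. A picture is of the moment at which its call begins.
- ticket.close_job(): hands the job in, once; it reports no verdict.
The state is a dict: "t": time; "qpos": joint angles; "qvel": joint speeds; "joint_torque": joint torques, N m; "ee_pos": TCP position; "orientation": TCP orientation; "ft_force": force on the tool from outside, world axes, zero at the start; "moment": the same for the moment, N m; "width": finger opening in mm.
Only numpy, scipy, OpenCV 4.12 (cv2) and the standard library are available. Lean on these libraries where they do the work, as an engineer would, in place of code of your own. Each camera call takes 0.05 s, during which the arm holds its last target. There are 200 camera calls.

## Working session

There is one attempt and no reset: what is moved stays moved. The work goes in short steps, Python scripts to look and compute and a tool call to move; the robot and the scene stay as the last step left them, time stands still between calls to the robot, and variables do not carry over. Pictures are saved under pics/ and viewed, about 8 in all and at most 12, crops included, and the job is handed in when it is done.

Besides the shell and the picture viewer there is one more tool, called after ">>>" in YAML: its name, and indented under it one key for each argument. jog_arm: Moves the arm, as the interface text tells. Its arguments: {"type":"object","properties":{"travel":{"type":"array"},"dr":{"type":"array"},"hand":{"type":"number"}},"required":["travel","dr"]}

```bash
ls; mkdir -p pics
cat > h.py <<'E'
import numpy as np, cv2
from workcell import telemetry, imaging, ticket
def grab(n):
    d=imaging.get_image(n); return d
def save(d,f): cv2.imwrite('pics/'+f,d['pixels'][:,:,::-1])
def pts(d):
    z=d['range_z']; v,u=np.mgrid[:z.shape[0],:z.shape[1]]
    P=np.stack([(u-d['cx'])/d['fx']*z,(v-d['cy'])/d['fy']*z,z,np.ones_like(z)],-1)
    W=(P@np.linalg.inv(d['extrinsics']).T)[...,:3]; W[z<=0]=np.nan; return W
def st():
    o=telemetry.get_obs(); print({k:np.round(o[k],3).tolist() for k in ['t','ee_pos','orientation','ft_force','width','qpos']}); return o
E
python3 - <<'E'
from h import *
st()
for n in ['top','side']:
    d=grab(n); save(d,n+'0.png'); np.savez(n+'0.npz',**d); print(n,np.round(np.linalg.inv(d['extrinsics']),2).tolist(),d['fx'])
E
```

```text
pics
{'t': 0.0, 'ee_pos': [178.383, 598.416, 221.924], 'orientation': [2.518, 1.877, -0.002], 'ft_force': [0.81, -0.086, 0.029], 'width': 88.028, 'qpos': [1.262, 0.424, 1.631, -0.0, 1.089, -0.019]}
top [[0.03, -0.99, 0.1, 513.44], [-1.0, -0.03, -0.03, 19.09], [0.03, -0.1, -0.99, 1129.22], [0.0, 0.0, 0.0, 1.0]] 417.6472380147534
side [[0.98, -0.09, 0.19, 402.15], [-0.21, -0.49, 0.84, -934.8], [0.02, -0.87, -0.5, 644.02], [0.0, 0.0, 0.0, 1.0]] 363.38882612481416
```

View pics/top0.png

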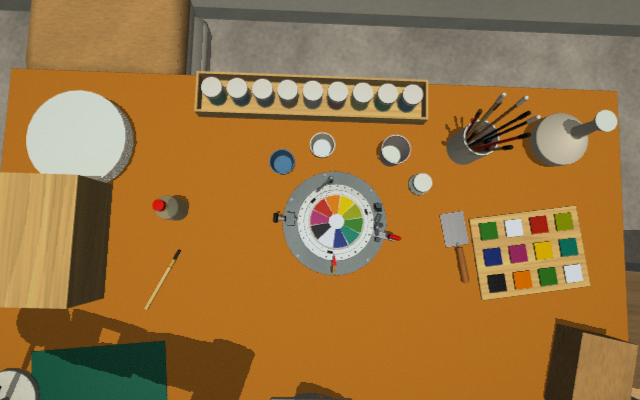

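View pics/side0.png

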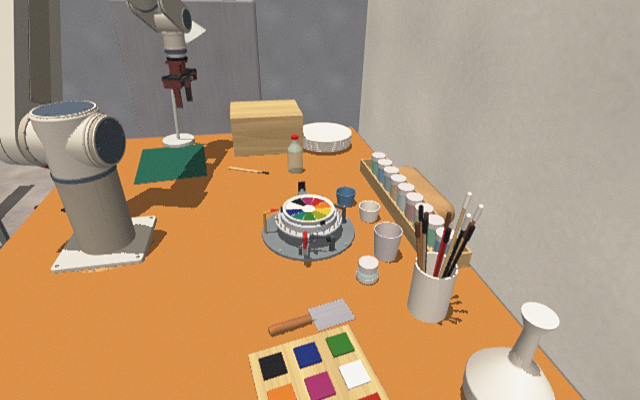

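The top view shows the wheel at about (336,221), the pointer at (333,262), the red pad at about (392,237) and the black knob at (277,217). The white panel, at about (326,237), is just clockwise of the pointer. Next I'll measure these.

Run:
```python
from h import *
for n in ['top','side']:
    d=dict(np.load(n+'0.npz')); W=pts(d); I=d['pixels']; hsv=cv2.cvtColor(I,cv2.COLOR_RGB2HSV).astype(int)
    H,S,V=hsv[...,0],hsv[...,1],hsv[...,2]
    near=np.hypot(W[...,0]-500,W[...,1]+15)<200
    # axis: head top z~84-88
    m=near&(np.abs(W[...,2]-84)<5)&(np.hypot(W[...,0]-500,W[...,1]+15)<110)
    if n=='top' : pass
    base=near&(np.abs(W[...,2]-10)<4)
    print(n,'top level',np.nanmedian(W[m],axis=0).round(1),m.sum())
    if m.sum()>20:
        (c,r)=cv2.minEnclosingCircle(W[m][:,:2].astype(np.float32)); print('circ',c,r)
    b=W[base][:,:2].astype(np.float32); print('base circ',cv2.minEnclosingCircle(b),len(b))
    for nm,mk in [('red',((H<6)|(H>174))&(S>150)&(V>80)),('black',(V<50)),('white',(S<40)&(V>150))]:
        mk=(mk&near&(W[...,2]>35)).astype(np.uint8)
        k,l,s,c=cv2.connectedComponentsWithStats(mk)
        for i in range(1,k):
            if s[i,4]>=6: q=W[l==i]; print(nm,c[i].round(1),s[i,4],np.median(q,axis=0).round(1),q.min(0).round(0),q.max(0).round(0))
d=dict(np.load('top0.npz')); e=dict(np.load('side0.npz'))
A=cv2.resize(d['pixels'][165:280,262:412],None,fx=5,fy=5,interpolation=2)
cv2.imwrite('pics/c0.png',A[:,:,::-1])
```

```text
top top level [547.9 -40.7  82.7] 2012
circ (525.3733520507812, -28.035369873046875) 90.02191925048828
base circ ((504.1259765625, -17.091655731201172), 195.71641540527344) 3009
red [323.  208.2] 160 [597.5 -15.4  82.6] [578. -36.  78.] [618.   7.  87.]
red [394.1 236.6] 44 [ 530.2 -192.6   98.6] [ 525. -207.   65.] [ 538. -180.  102.]
red [333.7 261.9] 23 [464.4 -45.8  87.2] [457. -49.  83.] [477. -41.  92.]
black [377.2 208.1] 20 [ 604.3 -156.8   52.2] [ 599. -165.   40.] [ 615. -152.   57.]
black [275.5 217.1] 33 [571.3 103.1  89.1] [561. 100.  64.] [582. 106.  95.]
white [333.4 224.6] 2534 [551.3 -38.8  70.2] [ 468. -151.   38.] [664.  50.  93.]
white [381.8 235.2] 35 [ 535.  -172.6   42.4] [ 528. -182.   36.] [ 543. -159.   46.]
side top level [545.3 -43.3  82. ] 875
circ (522.1583251953125, -27.383953094482422) 91.46100616455078
base circ ((564.4520263671875, -52.7575798034668), 140.73793029785156) 1744
red [316.2 201.4] 48 [594.5 -15.5  82. ] [577. -35.  80.] [616.   4.  85.]
red [272.9 209.6] 11 [462.4 -47.6  87. ] [456. -52.  84.] [472. -39.  88.]
red [304.5 239.3] 64 [ 526.6 -207.7   91.7] [ 522. -213.   65.] [ 533. -183.  102.]
black [301.  185.8] 32 [567.6  99.2  76.6] [561.  95.  60.] [578. 103.  89.]
black [298.8 201.6] 31 [544.7  -7.1  81.7] [527. -25.  80.] [556.   9.  84.]
black [322.4 222.2] 11 [ 588.7 -126.6   81. ] [ 586. -128.   76.] [ 595. -123.   85.]
black [328.4 239.4] 17 [ 598.2 -166.9   52. ] [ 593. -171.   44.] [ 603. -160.   54.]
white [305.9 216.4] 960 [544.9 -79.5  72.3] [ 466. -145.   48.] [660.  65.  89.]
white [307.9 234.9] 12 [ 547.  -137.    51.6] [ 543. -156.   50.] [ 552. -129.   65.]
white [314.6 232.9] 11 [ 567.3 -132.1   52.7] [ 562. -138.   51.] [ 572. -129.   57.]
```

View pics/c0.png

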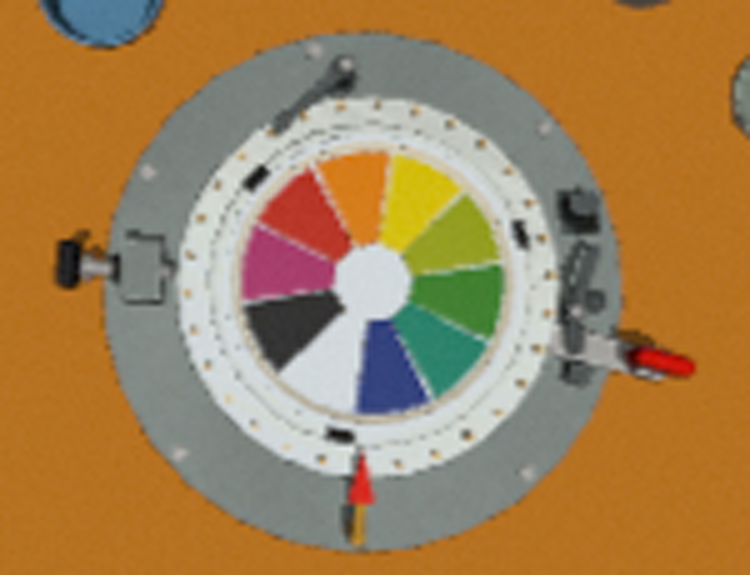

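```bash
cat >> h.py <<'E'
from scipy.optimize import least_squares
def onplane(d,uv,z):
    uv=np.atleast_2d(uv).astype(float); T=np.linalg.inv(d['extrinsics'])
    r=np.c_[(uv[:,0]-d['cx'])/d['fx'],(uv[:,1]-d['cy'])/d['fy'],np.ones(len(uv))]@T[:3,:3].T
    o=T[:3,3]; return o+r*((z-o[2])/r[:,2])[:,None]
def circ(p):
    A=np.c_[2*p,np.ones(len(p))]; s=np.linalg.lstsq(A,(p**2).sum(1),rcond=None)[0]
    return s[:2],np.sqrt(s[2]+s[0]**2+s[1]**2)
def plate(d,c,z=82):
    """sample a ring at r=55 on the plate: hue/sat/val against angle"""
    a=np.radians(np.arange(0,360,1)); q=[]
    for r in (45,52,58):
        P=np.c_[c[0]+r*np.cos(a),c[1]+r*np.sin(a),np.full(360,z),np.ones(360)]@d['extrinsics'].T
        u=(d['fx']*P[:,0]/P[:,2]+d['cx']).astype(np.float32);v=(d['fy']*P[:,1]/P[:,2]+d['cy']).astype(np.float32)
        q.append(cv2.remap(d['pixels'],u[:,None],v[:,None],1)[:,0])
    h=cv2.cvtColor(np.median(q,0).astype(np.uint8)[None],cv2.COLOR_RGB2HSV)[0].astype(int)
    w=(h[:,1]<60)&(h[:,2]>120)
    k,l,s,_=cv2.connectedComponentsWithStats(np.tile(w,2).astype(np.uint8)[None])
    i=1+np.argmax(s[1:,4]); m=s[i,0]+(s[i,2]-1)/2
    return (m+180)%360-180,s[i,2]
E
python3 - <<'E'
from h import *
for n in ['top','side']:
    d=dict(np.load(n+'0.npz')); W=pts(d); hsv=cv2.cvtColor(d['pixels'],cv2.COLOR_RGB2HSV); R=np.hypot(W[...,0]-553,W[...,1]+40)
    # base outline
    m=((R<165)&(hsv[...,1]<70)&(W[...,2]>4)&(W[...,2]<16))
    a=np.arctan2(W[...,1]+40,W[...,0]-553); p=[]
    for k in np.radians(np.arange(-180,180,6)):
        s=m&(np.abs(a-k)<.05)
        if s.sum()>3:
            i=np.argmax(np.where(s,R,0)); p.append(W.reshape(-1,3)[i,:2])
    p=np.array(p)
    for _ in range(3):
        c,r=circ(p); e=np.abs(np.hypot(*(p-c).T)-r); p=p[e<4]
    print(n,'base',c.round(1),r.round(1),len(p))
    # plate colour outline
    m=((R<80)&(W[...,2]>76)&(hsv[...,1]>100)).astype(np.uint8); m=cv2.morphologyEx(m,cv2.MORPH_OPEN,np.ones((3,3)))
    v,u=np.nonzero(m); Q=onplane(d,np.c_[u,v],82)[:,:2]; hull=cv2.convexHull(Q.astype(np.float32))[:,0]
    for _ in range(4):
        c2,r2=circ(hull); e=np.abs(np.hypot(*(hull-c2).T)-r2); hull=hull[e<2.5]
    print('plate',c2.round(1),r2.round(1),len(hull))
    print('white',plate(d,c2))
    f=lambda x,y,c:np.degrees(np.arctan2(y-c[1],x-c[0])).round(1)
    red=((hsv[...,0]<6)|(hsv[...,0]>174))&(hsv[...,1]>150)&(hsv[...,2]>80)
    for nm,mk in [('pointer',red&(W[...,0]<485)),('pad',red&(W[...,1]<-170)&(W[...,2]>94)),('padall',red&(W[...,1]<-170)),('knob',(hsv[...,2]<50)&(W[...,1]>90)&(W[...,2]>60)&(W[...,0]<590)&(W[...,0]>550))]:
        q=W[mk&(R<190)]; g=q.mean(0); b=q[:,:2]-c2; ang=np.arctan2(b[:,1],b[:,0]); rr=np.hypot(*b.T)
        print(nm,g.round(1),'ang',f(g[0],g[1],c2),'r',rr.min().round(1),rr.max().round(1),'z',q[:,2].min().round(),q[:,2].max().round(), 'ex',q.min(0).round(),q.max(0).round())
E
```

```text
top base [566.1 -48.6] 138.0 59
plate [567.1 -49.2] 64.1 34
white (np.float64(154.5), np.int32(38))
pointer [464.3 -45.7  84. ] ang 178.1 r 90.6 111.5 z 15.0 92.0 ex [456. -56.  15.] [477. -41.  92.]
pad [ 530.7 -192.8   98.7] ang -104.2 r 134.9 162.7 z 95.0 102.0 ex [ 525. -207.   95.] [ 537. -180.  102.]
padall [ 530.9 -192.6   97.9] ang -104.2 r 134.9 162.7 z 65.0 102.0 ex [ 525. -207.   65.] [ 538. -180.  102.]
knob [571.3 102.7  85.6] ang 88.4 r 149.2 155.9 z 64.0 95.0 ex [561. 100.  64.] [582. 106.  95.]
side base [563.7 -52.6] 138.0 39
plate [566.5 -49. ] 62.1 20
white (np.float64(155.0), np.int32(43))
pointer [462.4 -45.5  86.5] ang 178.1 r 95.2 110.2 z 84.0 88.0 ex [456. -52.  84.] [472. -39.  88.]
pad [ 527.4 -198.7   98.6] ang -104.6 r 138.1 167.4 z 95.0 102.0 ex [ 522. -211.   95.] [ 533. -183.  102.]
padall [ 526.3 -204.2   88.8] ang -104.5 r 138.1 168.8 z 65.0 102.0 ex [ 522. -213.   65.] [ 533. -183.  102.]
knob [568.   99.1  77.4] ang 89.4 r 143.8 151.8 z 65.0 89.0 ex [561.  95.  65.] [578. 102.  89.]
```

Axis is about (566.5, −49.5) and the pointer bearing 178.1°. White is at 154.5°, so 23.6° short, which is 2 clicks. The pad bearing is −104.4°. I'll approach with the fingers shut.

>>> jog_arm:
  travel:
    - [0.04, -0.1, 0]
    - [0.08, -0.2, 0]
    - [0.12, -0.3, 0]
    - [0.16, -0.4, 0]
    - [0.2, -0.5, 0]
    - [0.24, -0.6, 0]
    - [0.28, -0.7, 0]
    - [0.32, -0.8, 0]
    - [0.36, -0.9, 0]
    - [0.4, -1.0, 0]
  dr:
    - [0, 0, 0]
    - [0, 0, 0]
    - [0, 0, 0]
    - [0, 0, 0]
    - [0, 0, 0]
    - [0, 0, 0]
    - [0, 0, 0]
    - [0, 0, 0]
    - [0, 0, 0]
    - [0, 0, 0]
  hand: -1

```text
t: 1.1
ee_pos: [338.6, 196.8, 222.0]
orientation: [2.518, 1.877, -0.002]
ft_force: [1.2, 0.2, -0.1]
width: 11.4
```

>>> jog_arm:
  travel:
    - [0.04, -0.1, 0]
    - [0.08, -0.2, 0]
    - [0.12, -0.3, 0]
    - [0.16, -0.4, 0]
    - [0.2, -0.5, 0]
    - [0.25, -0.6, 0]
    - [0.29, -0.7, 0]
    - [0.33, -0.8, 0]
    - [0.37, -0.9, 0]
    - [0.402, -0.965, 0]
  dr:
    - [0, 0, 0.0244]
    - [0, 0, 0.0244]
    - [0, 0, 0.0244]
    - [0, 0, 0.0244]
    - [0, 0, 0.0244]
    - [0, 0, 0.0244]
    - [0, 0, 0.0244]
    - [0, 0, 0.0244]
    - [0, 0, 0.0244]
    - [0, 0, 0.0244]

```text
t: 2.1
ee_pos: [499.8, -191.8, 221.7]
orientation: [2.483, 1.923, -0.002]
ft_force: [0.2, 0.6, 0.3]
width: 0.4
```

Run:
```python
from h import *
st()
d=grab('top'); print(plate(d,(566.8,-49.2))); 
w=grab('wrist'); save(d,'t1.png'); cv2.imwrite('pics/w1.png',np.vstack([cv2.resize(d['pixels'][150:300,250:490],(640,400)),])[:,:,::-1])
```

```text
{'t': 2.1, 'ee_pos': [499.826, -191.823, 221.729], 'orientation': [2.483, 1.923, -0.002], 'ft_force': [0.209, 0.581, 0.346], 'width': 0.384, 'qpos': [-0.388, 0.293, 1.829, -0.002, 1.019, -1.705]}
(np.float64(154.0), np.int32(39))
```

View pics/w1.png

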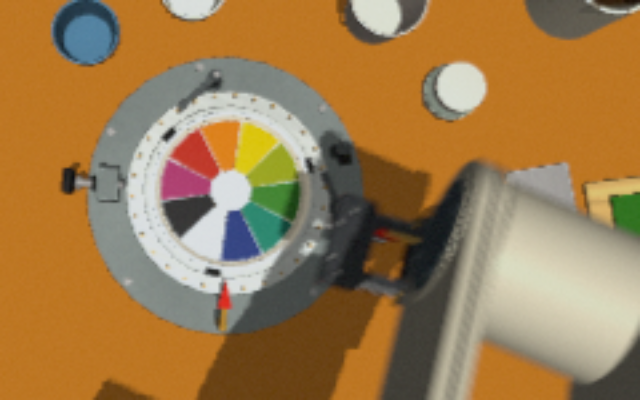

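The wheel stays visible from the top with the arm at the pad: white panel at (205,235), pointer at (224,300). Next I descend.

>>> jog_arm:
  travel:
    - [0, 0.005, -0.06]
    - [0, 0.005, -0.12]
    - [0, 0.005, -0.18]
    - [0, 0.005, -0.24]
    - [0, 0.005, -0.3]
    - [0, 0.005, -0.34]
    - [0, 0.005, -0.37]
    - [0, 0.005, -0.385]
    - [0, 0.005, -0.385]
    - [0, 0.005, -0.385]
  dr:
    - [0, 0, 0]
    - [0, 0, 0]
    - [0, 0, 0]
    - [0, 0, 0]
    - [0, 0, 0]
    - [0, 0, 0]
    - [0, 0, 0]
    - [0, 0, 0]
    - [0, 0, 0]
    - [0, 0, 0]

```text
t: 3.2
ee_pos: [501.0, -190.2, 68.3]
orientation: [2.483, 1.921, -0.001]
ft_force: [-0.7, 1.4, 0.3]
width: 0.7
```

```bash
cat >> h.py <<'E'
C=np.array([566.8,-49.2])
def where():
    o=st(); p=np.array(o['ee_pos'])[:2]-C; f=np.array(o['ft_force'])
    a=np.degrees(np.arctan2(p[1],p[0])); t=np.array([-p[1],p[0]])/np.hypot(*p)
    print('r %.1f bearing %.2f  tang force %.2f'%(np.hypot(*p),a,f[:2]@t)); d=grab('top'); print('white',plate(d,C)); return d
def arc(r,b):  # target position and yaw for a bearing; yaw of tool y = b+90
    o=telemetry.get_obs(); p=np.array(o['ee_pos']); from scipy.spatial.transform import Rotation as R
    y=R.from_rotvec(o['orientation']).as_matrix()[:,1]; yaw=np.degrees(np.arctan2(y[1],y[0]))
    q=C+r*np.array([np.cos(np.radians(b)),np.sin(np.radians(b))])
    print('b',b,'units',np.round((q-p[:2])/400,4),'dz90',np.round((((b+90)-yaw+180)%360-180)/90,4))
E
python3 - <<'E'
from h import *
d=where()
for b in (-110,-108,-106,-104,-100,-98): arc(152,b)
E
```

```text
{'t': 3.2, 'ee_pos': [500.988, -190.237, 68.255], 'orientation': [2.483, 1.921, -0.001], 'ft_force': [-0.674, 1.435, 0.321], 'width': 0.749, 'qpos': [-0.384, 0.526, 1.917, -0.003, 0.696, -1.699]}
r 155.6 bearing -115.02  tang force -1.22
white (np.float64(154.0), np.int32(39))
b -110 units [ 0.0341 -0.0043] dz90 -0.0605
b -108 units [ 0.0466 -0.0086] dz90 -0.0383
b -106 units [ 0.0593 -0.0125] dz90 -0.0161
b -104 units [ 0.0721 -0.0159] dz90 0.0061
b -100 units [ 0.098  -0.0214] dz90 0.0506
b -98 units [ 0.1111 -0.0235] dz90 0.0728
```

```bash
sed -i "s/(b+90)-yaw/(b+95.7)-yaw/" h.py
python3 - <<'E'
from h import *
for b in (-113,-111,-109,-107,-105,-103,-101): arc(152.5,b)
E
```

```text
b -113 units [0.0151 0.0019] dz90 -0.0305
b -111 units [ 0.0274 -0.0031] dz90 -0.0083
b -109 units [ 0.0399 -0.0077] dz90 0.0139
b -107 units [ 0.0526 -0.0118] dz90 0.0361
b -105 units [ 0.0654 -0.0154] dz90 0.0584
b -103 units [ 0.0783 -0.0187] dz90 0.0806
b -101 units [ 0.0913 -0.0214] dz90 0.1028
```

>>> jog_arm:
  travel:
    - [0.015, 0.002, 0]
    - [0.027, -0.003, 0]
    - [0.034, -0.0055, 0]
    - [0.04, -0.0077, 0]
    - [0.0526, -0.0118, 0]
    - [0.0654, -0.0154, 0]
    - [0.0783, -0.0187, 0]
    - [0.0848, -0.02, 0]
    - [0.0913, -0.0214, 0]
    - [0.0913, -0.0214, 0]
  dr:
    - [0, 0, -0.03]
    - [0, 0, -0.008]
    - [0, 0, 0.003]
    - [0, 0, 0.014]
    - [0, 0, 0.036]
    - [0, 0, 0.058]
    - [0, 0, 0.08]
    - [0, 0, 0.0915]
    - [0, 0, 0.103]
    - [0, 0, 0.103]

```text
t: 4.25
ee_pos: [537.7, -198.8, 68.4]
orientation: [2.319, 2.115, 0.0]
ft_force: [-2.8, 2.3, 2.0]
width: 0.9
```

Run:
```python
from h import *
d=where()
for b in (-100,-99,-98,-97): arc(152.5,b)
W=pts(d);hsv=cv2.cvtColor(d['pixels'],cv2.COLOR_RGB2HSV);red=((hsv[...,0]<6)|(hsv[...,0]>174))&(hsv[...,1]>150)&(hsv[...,2]>60)
q=W[red&(np.abs(W[...,0]-570)<80)&(W[...,1]<-150)]; print(len(q),q.mean(0) if len(q) else'')
```

```text
{'t': 4.25, 'ee_pos': [537.706, -198.812, 68.433], 'orientation': [2.319, 2.115, 0.0], 'ft_force': [-2.769, 2.266, 1.96], 'width': 0.871, 'qpos': [-0.374, 0.565, 1.834, -0.002, 0.739, -1.852]}
r 152.4 bearing -101.00  tang force -3.15
white (np.float64(162.0), np.int32(39))
b -100 units [ 0.0066 -0.0014] dz90 0.0111
b -99 units [ 0.0132 -0.0024] dz90 0.0222
b -98 units [ 0.0198 -0.0034] dz90 0.0333
b -97 units [ 0.0264 -0.0043] dz90 0.0444
261 [ 576.6982535  -599.60788627   15.1950449 ]
```

>>> jog_arm:
  travel:
    - [0.002, -0.0004, 0]
    - [0.004, -0.0008, 0]
    - [0.006, -0.0012, 0]
    - [0.008, -0.0016, 0]
    - [0.01, -0.0019, 0]
    - [0.012, -0.0022, 0]
    - [0.014, -0.0025, 0]
    - [0.0165, -0.0029, 0]
    - [0.0165, -0.0029, 0]
    - [0.0165, -0.0029, 0]
  dr:
    - [0, 0, 0.004]
    - [0, 0, 0.007]
    - [0, 0, 0.01]
    - [0, 0, 0.013]
    - [0, 0, 0.016]
    - [0, 0, 0.02]
    - [0, 0, 0.024]
    - [0, 0, 0.028]
    - [0, 0, 0.028]
    - [0, 0, 0.028]

```text
t: 5.3
ee_pos: [544.4, -200.0, 68.4]
orientation: [2.272, 2.165, 0.0]
ft_force: [-3.4, 0.9, 1.0]
width: 0.8
```

Run:
```python
from h import *
d=where()
for b in (-98.2,-97.8,-97.5,-97): arc(152.5,b)
```

```text
{'t': 5.3, 'ee_pos': [544.35, -200.03, 68.379], 'orientation': [2.272, 2.165, 0.0], 'ft_force': [-3.44, 0.934, 1.003], 'width': 0.8, 'qpos': [-0.372, 0.573, 1.819, -0.002, 0.747, -1.893]}
r 152.5 bearing -98.47  tang force -3.54
white (np.float64(165.0), np.int32(39))
b -98.2 units [ 0.0018 -0.0003] dz90 0.0031
b -97.8 units [ 0.0045 -0.0007] dz90 0.0076
b -97.5 units [ 0.0065 -0.001 ] dz90 0.0109
b -97 units [ 0.0098 -0.0014] dz90 0.0165
```

>>> jog_arm:
  travel:
    - [0.0005, -0.0001, 0]
    - [0.001, -0.0001, 0]
    - [0.0015, -0.0002, 0]
    - [0.0022, -0.0003, 0]
    - [0.0022, -0.0003, 0]
    - [0.0022, -0.0003, 0]
    - [0.0022, -0.0003, 0]
    - [0.0022, -0.0003, 0]
    - [0.0022, -0.0003, 0]
    - [0.0022, -0.0003, 0]
  dr:
    - [0, 0, 0.001]
    - [0, 0, 0.002]
    - [0, 0, 0.003]
    - [0, 0, 0.004]
    - [0, 0, 0.004]
    - [0, 0, 0.004]
    - [0, 0, 0.004]
    - [0, 0, 0.004]
    - [0, 0, 0.004]
    - [0, 0, 0.004]

```text
t: 6.35
ee_pos: [545.2, -200.1, 68.4]
orientation: [2.266, 2.172, 0.0]
ft_force: [-1.6, 1.3, 0.9]
width: 0.2
```

Run:
```python
from h import *
d=where()
```

```text
{'t': 6.35, 'ee_pos': [545.236, -200.118, 68.395], 'orientation': [2.266, 2.172, 0.0], 'ft_force': [-1.619, 1.314, 0.878], 'width': 0.184, 'qpos': [-0.372, 0.574, 1.817, -0.002, 0.748, -1.899]}
r 152.5 bearing -98.13  tang force -1.79
white (np.float64(165.0), np.int32(39))
```

>>> jog_arm:
  travel:
    - [0.0005, -0.0001, 0]
    - [0.001, -0.0001, 0]
    - [0.0015, -0.0002, 0]
    - [0.002, -0.0003, 0]
    - [0.002, -0.0003, 0]
    - [0.002, -0.0003, 0]
    - [0.002, -0.0003, 0]
    - [0.002, -0.0003, 0]
    - [0.002, -0.0003, 0]
    - [0.002, -0.0003, 0]
  dr:
    - [0, 0, 0.001]
    - [0, 0, 0.002]
    - [0, 0, 0.003]
    - [0, 0, 0.0035]
    - [0, 0, 0.0035]
    - [0, 0, 0.0035]
    - [0, 0, 0.0035]
    - [0, 0, 0.0035]
    - [0, 0, 0.0035]
    - [0, 0, 0.0035]

```text
t: 7.4
ee_pos: [546.0, -200.3, 68.4]
orientation: [2.26, 2.178, 0.0]
ft_force: [-3.0, 1.5, 1.2]
width: 0.5
```

Run:
```python
from h import *
d=where()
```

```text
{'t': 7.4, 'ee_pos': [545.987, -200.257, 68.375], 'orientation': [2.26, 2.178, 0.0], 'ft_force': [-3.037, 1.503, 1.207], 'width': 0.456, 'qpos': [-0.371, 0.574, 1.815, -0.002, 0.749, -1.904]}
r 152.5 bearing -97.84  tang force -3.21
white (np.float64(166.0), np.int32(39))
```

>>> jog_arm:
  travel:
    - [0.0005, -0.0001, 0]
    - [0.001, -0.0001, 0]
    - [0.0015, -0.0002, 0]
    - [0.002, -0.0003, 0]
    - [0.002, -0.0003, 0]
    - [0.002, -0.0003, 0]
    - [0.002, -0.0003, 0]
    - [0.002, -0.0003, 0]
    - [0.002, -0.0003, 0]
    - [0.002, -0.0003, 0]
  dr:
    - [0, 0, 0.001]
    - [0, 0, 0.002]
    - [0, 0, 0.003]
    - [0, 0, 0.0035]
    - [0, 0, 0.0035]
    - [0, 0, 0.0035]
    - [0, 0, 0.0035]
    - [0, 0, 0.0035]
    - [0, 0, 0.0035]
    - [0, 0, 0.0035]

```text
t: 8.45
ee_pos: [546.8, -200.4, 68.4]
orientation: [2.254, 2.184, 0.0]
ft_force: [-3.3, 2.2, 1.2]
width: 0.3
```

Run:
```python
from h import *
d=where()
```

```text
{'t': 8.45, 'ee_pos': [546.778, -200.37, 68.376], 'orientation': [2.254, 2.184, 0.0], 'ft_force': [-3.251, 2.192, 1.213], 'width': 0.288, 'qpos': [-0.371, 0.575, 1.814, -0.002, 0.75, -1.909]}
r 152.5 bearing -97.54  tang force -3.51
white (np.float64(166.0), np.int32(39))
```

>>> jog_arm:
  travel:
    - [0.0005, -0.0001, 0]
    - [0.001, -0.0001, 0]
    - [0.0015, -0.0002, 0]
    - [0.0022, -0.0003, 0]
    - [0.0022, -0.0003, 0]
    - [0.0022, -0.0003, 0]
    - [0.0022, -0.0003, 0]
    - [0.0022, -0.0003, 0]
    - [0.0022, -0.0003, 0]
    - [0.0022, -0.0003, 0]
  dr:
    - [0, 0, 0.001]
    - [0, 0, 0.002]
    - [0, 0, 0.003]
    - [0, 0, 0.0037]
    - [0, 0, 0.0037]
    - [0, 0, 0.0037]
    - [0, 0, 0.0037]
    - [0, 0, 0.0037]
    - [0, 0, 0.0037]
    - [0, 0, 0.0037]

```text
t: 9.5
ee_pos: [547.7, -200.5, 68.4]
orientation: [2.247, 2.191, 0.001]
ft_force: [-2.3, 1.9, 0.9]
width: 0.2
```

Run:
```python
from h import *
d=where()
```

```text
{'t': 9.5, 'ee_pos': [547.702, -200.49, 68.407], 'orientation': [2.247, 2.191, 0.001], 'ft_force': [-2.266, 1.912, 0.856], 'width': 0.179, 'qpos': [-0.371, 0.576, 1.812, -0.002, 0.751, -1.915]}
r 152.5 bearing -97.19  tang force -2.49
white (np.float64(166.0), np.int32(39))
```

>>> jog_arm:
  travel:
    - [0.0005, -0.0001, 0]
    - [0.001, -0.0001, 0]
    - [0.0015, -0.0002, 0]
    - [0.0022, -0.0003, 0]
    - [0.0022, -0.0003, 0]
    - [0.0022, -0.0003, 0]
    - [0.0022, -0.0003, 0]
    - [0.0022, -0.0003, 0]
    - [0.0022, -0.0003, 0]
    - [0.0022, -0.0003, 0]
  dr:
    - [0, 0, 0.001]
    - [0, 0, 0.002]
    - [0, 0, 0.003]
    - [0, 0, 0.0037]
    - [0, 0, 0.0037]
    - [0, 0, 0.0037]
    - [0, 0, 0.0037]
    - [0, 0, 0.0037]
    - [0, 0, 0.0037]
    - [0, 0, 0.0037]

```text
t: 10.55
ee_pos: [548.5, -200.6, 68.4]
orientation: [2.241, 2.197, 0.001]
ft_force: [-2.5, 2.4, 0.0]
width: 0.0
```

Run:
```python
from h import *
d=where()
```

```text
{'t': 10.55, 'ee_pos': [548.544, -200.602, 68.397], 'orientation': [2.241, 2.197, 0.001], 'ft_force': [-2.456, 2.392, 0.003], 'width': 0.019, 'qpos': [-0.37, 0.577, 1.81, -0.001, 0.752, -1.92]}
r 152.5 bearing -96.88  tang force -2.72
white (np.float64(166.0), np.int32(39))
```

>>> jog_arm:
  travel:
    - [0.0005, -0.0001, 0]
    - [0.001, -0.0001, 0]
    - [0.0015, -0.0002, 0]
    - [0.002, -0.0003, 0]
    - [0.002, -0.0003, 0]
    - [0.002, -0.0003, 0]
    - [0.002, -0.0003, 0]
    - [0.002, -0.0003, 0]
    - [0.002, -0.0003, 0]
    - [0.002, -0.0003, 0]
  dr:
    - [0, 0, 0.001]
    - [0, 0, 0.002]
    - [0, 0, 0.003]
    - [0, 0, 0.0035]
    - [0, 0, 0.0035]
    - [0, 0, 0.0035]
    - [0, 0, 0.0035]
    - [0, 0, 0.0035]
    - [0, 0, 0.0035]
    - [0, 0, 0.0035]

```text
t: 11.6
ee_pos: [549.3, -200.7, 68.4]
orientation: [2.235, 2.203, 0.001]
ft_force: [-2.1, 1.8, 0.6]
width: 0.5
```

Run:
```python
from h import *
d=where()
```

```text
{'t': 11.6, 'ee_pos': [549.337, -200.722, 68.375], 'orientation': [2.235, 2.203, 0.001], 'ft_force': [-2.085, 1.799, 0.649], 'width': 0.52, 'qpos': [-0.37, 0.578, 1.808, -0.001, 0.753, -1.926]}
r 152.5 bearing -96.57  tang force -2.28
white (np.float64(166.5), np.int32(38))
```

>>> jog_arm:
  travel:
    - [0.0005, -0.0001, 0]
    - [0.001, -0.0001, 0]
    - [0.0015, -0.0002, 0]
    - [0.0022, -0.0003, 0]
    - [0.0022, -0.0003, 0]
    - [0.0022, -0.0003, 0]
    - [0.0022, -0.0003, 0]
    - [0.0022, -0.0003, 0]
    - [0.0022, -0.0003, 0]
    - [0.0022, -0.0003, 0]
  dr:
    - [0, 0, 0.001]
    - [0, 0, 0.002]
    - [0, 0, 0.003]
    - [0, 0, 0.0037]
    - [0, 0, 0.0037]
    - [0, 0, 0.0037]
    - [0, 0, 0.0037]
    - [0, 0, 0.0037]
    - [0, 0, 0.0037]
    - [0, 0, 0.0037]

```text
t: 12.65
ee_pos: [550.1, -200.8, 68.3]
orientation: [2.229, 2.21, 0.0]
ft_force: [-3.4, 2.4, 1.3]
width: 0.2
```

Run:
```python
from h import *
d=where()
```

```text
{'t': 12.65, 'ee_pos': [550.143, -200.82, 68.348], 'orientation': [2.229, 2.21, 0.0], 'ft_force': [-3.419, 2.41, 1.335], 'width': 0.241, 'qpos': [-0.37, 0.579, 1.806, -0.001, 0.754, -1.931]}
r 152.5 bearing -96.27  tang force -3.66
white (np.float64(167.0), np.int32(39))
```

```bash
cat >> h.py <<'E'
def ring(d,z=82):
    a=np.radians(np.arange(0,360,.1)); q=[]
    for r in (40,45,50,55,60):
        P=np.c_[C[0]+r*np.cos(a),C[1]+r*np.sin(a),np.full(3600,z),np.ones(3600)]@d['extrinsics'].T
        u=(d['fx']*P[:,0]/P[:,2]+d['cx']).astype(np.float32);v=(d['fy']*P[:,1]/P[:,2]+d['cy']).astype(np.float32)
        q.append(cv2.remap(cv2.cvtColor(d['pixels'],cv2.COLOR_RGB2LAB),u[:,None],v[:,None],1)[:,0])
    return np.mean(q,0)[:,1:].astype(float)   # a,b only: shadow-proof
def turn(d):
    A=ring(dict(np.load('top0.npz'))); B=ring(d); A-=A.mean(0);B-=B.mean(0)
    x=sum(np.fft.ifft(np.fft.fft(B[:,i])*np.conj(np.fft.fft(A[:,i]))).real for i in (0,1))
    k=np.argmax(x); print('wheel turned %.1f deg'%(((k/10+180)%360)-180))
E
python3 - <<'E'
from h import *
d=where(); turn(d)
E
```

```text
{'t': 12.7, 'ee_pos': [550.162, -200.826, 68.362], 'orientation': [2.229, 2.21, 0.0], 'ft_force': [-4.071, 2.048, 1.325], 'width': 0.597, 'qpos': [-0.37, 0.579, 1.806, -0.001, 0.754, -1.931]}
r 152.5 bearing -96.26  tang force -4.27
white (np.float64(167.0), np.int32(39))
wheel turned 12.4 deg
```

>>> jog_arm:
  travel:
    - [0.0005, -0.0001, 0]
    - [0.001, -0.0001, 0]
    - [0.0015, -0.0002, 0]
    - [0.002, -0.0002, 0]
    - [0.002, -0.0002, 0]
    - [0.002, -0.0002, 0]
    - [0.002, -0.0002, 0]
    - [0.002, -0.0002, 0]
    - [0.002, -0.0002, 0]
    - [0.002, -0.0002, 0]
  dr:
    - [0, 0, 0.001]
    - [0, 0, 0.002]
    - [0, 0, 0.003]
    - [0, 0, 0.0035]
    - [0, 0, 0.0035]
    - [0, 0, 0.0035]
    - [0, 0, 0.0035]
    - [0, 0, 0.0035]
    - [0, 0, 0.0035]
    - [0, 0, 0.0035]

```text
t: 13.75
ee_pos: [550.6, -200.9, 68.4]
orientation: [2.223, 2.217, -0.0]
ft_force: [-5.5, 2.0, 2.8]
width: 0.7
```

Run:
```python
from h import *
d=where(); turn(d)
```

```text
{'t': 13.75, 'ee_pos': [550.573, -200.886, 68.356], 'orientation': [2.223, 2.217, -0.0], 'ft_force': [-5.519, 1.966, 2.76], 'width': 0.662, 'qpos': [-0.37, 0.58, 1.804, -0.002, 0.755, -1.936]}
r 152.6 bearing -96.11  tang force -5.70
white (np.float64(167.0), np.int32(39))
wheel turned 12.5 deg
```

>>> jog_arm:
  travel:
    - [0.0005, -0.0001, 0]
    - [0.001, -0.0001, 0]
    - [0.0015, -0.0002, 0]
    - [0.002, -0.0002, 0]
    - [0.002, -0.0002, 0]
    - [0.002, -0.0002, 0]
    - [0.002, -0.0002, 0]
    - [0.002, -0.0002, 0]
    - [0.002, -0.0002, 0]
    - [0.002, -0.0002, 0]
  dr:
    - [0, 0, 0]
    - [0, 0, 0]
    - [0, 0, 0]
    - [0, 0, 0.001]
    - [0, 0, 0.001]
    - [0, 0, 0.001]
    - [0, 0, 0.001]
    - [0, 0, 0.001]
    - [0, 0, 0.001]
    - [0, 0, 0.001]

```text
t: 14.8
ee_pos: [550.7, -200.9, 68.4]
orientation: [2.222, 2.219, -0.001]
ft_force: [-6.5, 2.3, 4.3]
width: 0.3
```

Run:
```python
from h import *
d=where(); turn(d)
for b in (-97,-100,-104,-108,-111.5,-114): arc(152.5,b)
```

```text
{'t': 14.8, 'ee_pos': [550.737, -200.915, 68.363], 'orientation': [2.222, 2.219, -0.001], 'ft_force': [-6.46, 2.302, 4.267], 'width': 0.34, 'qpos': [-0.369, 0.58, 1.803, -0.002, 0.757, -1.938]}
r 152.6 bearing -96.04  tang force -6.67
white (np.float64(167.0), np.int32(39))
wheel turned 12.6 deg
b -97 units [-0.0063  0.0008] dz90 -0.0138
b -100 units [-0.026   0.0038] dz90 -0.0471
b -104 units [-0.0521  0.0093] dz90 -0.0916
b -108 units [-0.0776  0.0167] dz90 -0.136
b -111.5 units [-0.0996  0.0245] dz90 -0.1749
b -114 units [-0.1149  0.031 ] dz90 -0.2027
```

The lever has met its stop: the tool moved only 0.16 mm of the 0.8 mm commanded, at about 7–8 N. The wheel has turned 12.5°. I'll let the lever return.

>>> jog_arm:
  travel:
    - [-0.006, 0.001, 0]
    - [-0.026, 0.004, 0]
    - [-0.039, 0.0065, 0]
    - [-0.052, 0.009, 0]
    - [-0.065, 0.013, 0]
    - [-0.078, 0.017, 0]
    - [-0.089, 0.02, 0]
    - [-0.0996, 0.0245, 0]
    - [-0.115, 0.031, 0]
    - [-0.115, 0.031, 0]
  dr:
    - [0, 0, -0.014]
    - [0, 0, -0.047]
    - [0, 0, -0.07]
    - [0, 0, -0.092]
    - [0, 0, -0.114]
    - [0, 0, -0.136]
    - [0, 0, -0.155]
    - [0, 0, -0.175]
    - [0, 0, -0.203]
    - [0, 0, -0.203]

```text
t: 15.85
ee_pos: [505.0, -188.6, 68.6]
orientation: [2.546, 1.837, -0.0]
ft_force: [-0.2, 0.1, -0.7]
width: 0.2
```

Run:
```python
from h import *
d=where(); turn(d)
for b in (-111,-110,-109,-107,-105,-103,-101,-99,-98.0,-97.5,-97): arc(152.5,b)
```

```text
{'t': 15.85, 'ee_pos': [505.023, -188.632, 68.568], 'orientation': [2.546, 1.837, -0.0], 'ft_force': [-0.159, 0.085, -0.656], 'width': 0.162, 'qpos': [-0.379, 0.529, 1.91, -0.002, 0.7, -1.627]}
r 152.5 bearing -113.90  tang force -0.18
white (np.float64(166.0), np.int32(39))
wheel turned 11.6 deg
b -111 units [ 0.0166 -0.0069] dz90 0.0333
b -110 units [ 0.0228 -0.0092] dz90 0.0444
b -109 units [ 0.0291 -0.0114] dz90 0.0555
b -107 units [ 0.0417 -0.0156] dz90 0.0778
b -105 units [ 0.0545 -0.0192] dz90 0.1
b -103 units [ 0.0675 -0.0224] dz90 0.1222
b -101 units [ 0.0805 -0.0252] dz90 0.1444
b -99 units [ 0.0936 -0.0275] dz90 0.1667
b -98.0 units [ 0.1002 -0.0285] dz90 0.1778
b -97.5 units [ 0.1035 -0.029 ] dz90 0.1833
b -97 units [ 0.1068 -0.0294] dz90 0.1889
```

One click made: the wheel held at about 12° after the lever went back, and white at 166° is 12° short. Next is the second stroke.

>>> jog_arm:
  travel:
    - [0.0166, -0.0069, 0]
    - [0.0228, -0.0092, 0]
    - [0.0291, -0.0114, 0]
    - [0.0417, -0.0156, 0]
    - [0.0545, -0.0192, 0]
    - [0.0675, -0.0224, 0]
    - [0.0805, -0.0252, 0]
    - [0.0936, -0.0275, 0]
    - [0.1, -0.0285, 0]
    - [0.1, -0.0285, 0]
  dr:
    - [0, 0, 0.033]
    - [0, 0, 0.044]
    - [0, 0, 0.055]
    - [0, 0, 0.078]
    - [0, 0, 0.1]
    - [0, 0, 0.122]
    - [0, 0, 0.144]
    - [0, 0, 0.167]
    - [0, 0, 0.178]
    - [0, 0, 0.178]

```text
t: 16.9
ee_pos: [545.6, -200.1, 68.5]
orientation: [2.263, 2.175, 0.001]
ft_force: [-1.8, 1.1, 0.1]
width: 0.3
```

Run:
```python
from h import *
d=where(); turn(d)
for b in (-97.5,-97,-96.7): arc(152.5,b)
```

```text
{'t': 16.9, 'ee_pos': [545.581, -200.103, 68.46], 'orientation': [2.263, 2.175, 0.001], 'ft_force': [-1.774, 1.15, 0.057], 'width': 0.288, 'qpos': [-0.372, 0.574, 1.816, -0.001, 0.749, -1.902]}
r 152.4 bearing -98.00  tang force -1.92
white (np.float64(178.0), np.int32(39))
wheel turned 24.1 deg
b -97.5 units [ 0.0039 -0.0008] dz90 0.0057
b -97 units [ 0.0072 -0.0012] dz90 0.0112
b -96.7 units [ 0.0091 -0.0015] dz90 0.0145
```

>>> jog_arm:
  travel:
    - [0.001, -0.0002, 0]
    - [0.002, -0.0004, 0]
    - [0.003, -0.0006, 0]
    - [0.004, -0.0008, 0]
    - [0.005, -0.0009, 0]
    - [0.006, -0.001, 0]
    - [0.007, -0.0012, 0]
    - [0.008, -0.0013, 0]
    - [0.009, -0.0015, 0]
    - [0.009, -0.0015, 0]
  dr:
    - [0, 0, 0.002]
    - [0, 0, 0.004]
    - [0, 0, 0.005]
    - [0, 0, 0.006]
    - [0, 0, 0.008]
    - [0, 0, 0.009]
    - [0, 0, 0.011]
    - [0, 0, 0.013]
    - [0, 0, 0.0145]
    - [0, 0, 0.0145]

```text
t: 17.95
ee_pos: [549.0, -200.7, 68.4]
orientation: [2.239, 2.2, 0.0]
ft_force: [-2.9, 2.0, 1.2]
width: 0.7
```

Run:
```python
from h import *
d=where(); turn(d)
for b in (-96.4,-96.1): arc(152.5,b)
```

```text
{'t': 17.95, 'ee_pos': [548.987, -200.657, 68.403], 'orientation': [2.239, 2.2, 0.0], 'ft_force': [-2.926, 2.014, 1.19], 'width': 0.662, 'qpos': [-0.37, 0.578, 1.808, -0.001, 0.753, -1.923]}
r 152.5 bearing -96.71  tang force -3.14
white (np.float64(178.5), np.int32(38))
wheel turned 24.1 deg
b -96.4 units [ 0.0021 -0.0002] dz90 0.0034
b -96.1 units [ 0.0041 -0.0004] dz90 0.0067
```

>>> jog_arm:
  travel:
    - [0.0005, 0, 0]
    - [0.001, -0.0001, 0]
    - [0.0015, -0.0001, 0]
    - [0.002, -0.0002, 0]
    - [0.0025, -0.0003, 0]
    - [0.003, -0.0003, 0]
    - [0.003, -0.0003, 0]
    - [0.003, -0.0003, 0]
    - [0.003, -0.0003, 0]
    - [0.003, -0.0003, 0]
  dr:
    - [0, 0, 0.001]
    - [0, 0, 0.002]
    - [0, 0, 0.003]
    - [0, 0, 0.004]
    - [0, 0, 0.005]
    - [0, 0, 0.005]
    - [0, 0, 0.005]
    - [0, 0, 0.005]
    - [0, 0, 0.005]
    - [0, 0, 0.005]

```text
t: 19.0
ee_pos: [550.1, -200.8, 68.4]
orientation: [2.231, 2.209, 0.0]
ft_force: [-4.1, 1.7, 1.7]
width: 0.6
```

Run:
```python
from h import *
d=where(); turn(d)
```

```text
{'t': 19.0, 'ee_pos': [550.066, -200.776, 68.396], 'orientation': [2.231, 2.209, 0.0], 'ft_force': [-4.074, 1.677, 1.689], 'width': 0.635, 'qpos': [-0.37, 0.579, 1.806, -0.001, 0.755, -1.93]}
r 152.5 bearing -96.30  tang force -4.23
white (np.float64(178.5), np.int32(38))
wheel turned 24.4 deg
```

>>> jog_arm:
  travel:
    - [0.0005, -0.0001, 0]
    - [0.001, -0.0001, 0]
    - [0.0015, -0.0002, 0]
    - [0.002, -0.0002, 0]
    - [0.0024, -0.0003, 0]
    - [0.0028, -0.0003, 0]
    - [0.0028, -0.0003, 0]
    - [0.0028, -0.0003, 0]
    - [0.0028, -0.0003, 0]
    - [0.0028, -0.0003, 0]
  dr:
    - [0, 0, 0.001]
    - [0, 0, 0.002]
    - [0, 0, 0.003]
    - [0, 0, 0.003]
    - [0, 0, 0.003]
    - [0, 0, 0.003]
    - [0, 0, 0.003]
    - [0, 0, 0.003]
    - [0, 0, 0.003]
    - [0, 0, 0.003]

```text
t: 20.05
ee_pos: [550.7, -200.8, 68.4]
orientation: [2.226, 2.215, -0.001]
ft_force: [-6.3, 1.6, 3.6]
width: 0.5
```

Run:
```python
from h import *
d=where(); turn(d)
```

```text
{'t': 20.05, 'ee_pos': [550.651, -200.844, 68.412], 'orientation': [2.226, 2.215, -0.001], 'ft_force': [-6.317, 1.64, 3.576], 'width': 0.528, 'qpos': [-0.37, 0.58, 1.804, -0.001, 0.757, -1.935]}
r 152.5 bearing -96.08  tang force -6.45
white (np.float64(178.5), np.int32(38))
wheel turned 24.6 deg
```

The stop is met again at the same place. I'll return the lever.

>>> jog_arm:
  travel:
    - [-0.006, 0.001, 0]
    - [-0.026, 0.004, 0]
    - [-0.039, 0.0065, 0]
    - [-0.052, 0.009, 0]
    - [-0.065, 0.013, 0]
    - [-0.078, 0.017, 0]
    - [-0.089, 0.02, 0]
    - [-0.0996, 0.0245, 0]
    - [-0.115, 0.031, 0]
    - [-0.125, 0.035, 0]
  dr:
    - [0, 0, -0.014]
    - [0, 0, -0.047]
    - [0, 0, -0.07]
    - [0, 0, -0.092]
    - [0, 0, -0.114]
    - [0, 0, -0.136]
    - [0, 0, -0.155]
    - [0, 0, -0.175]
    - [0, 0, -0.203]
    - [0, 0, -0.203]

```text
t: 21.1
ee_pos: [501.3, -187.1, 68.7]
orientation: [2.549, 1.832, 0.001]
ft_force: [1.4, 0.4, 0.1]
width: 0.6
```

Run:
```python
from h import *
d=where(); turn(d); cv2.imwrite('pics/c2.png',cv2.resize(d['pixels'][165:280,262:412],None,fx=5,fy=5,interpolation=2)[:,:,::-1])
```

```text
{'t': 21.1, 'ee_pos': [501.306, -187.068, 68.675], 'orientation': [2.549, 1.832, 0.001], 'ft_force': [1.392, 0.443, 0.108], 'width': 0.615, 'qpos': [-0.379, 0.525, 1.92, -0.002, 0.695, -1.624]}
r 152.6 bearing -115.41  tang force 1.07
white (np.float64(178.0), np.int32(39))
wheel turned 23.7 deg
```

View pics/c2.png

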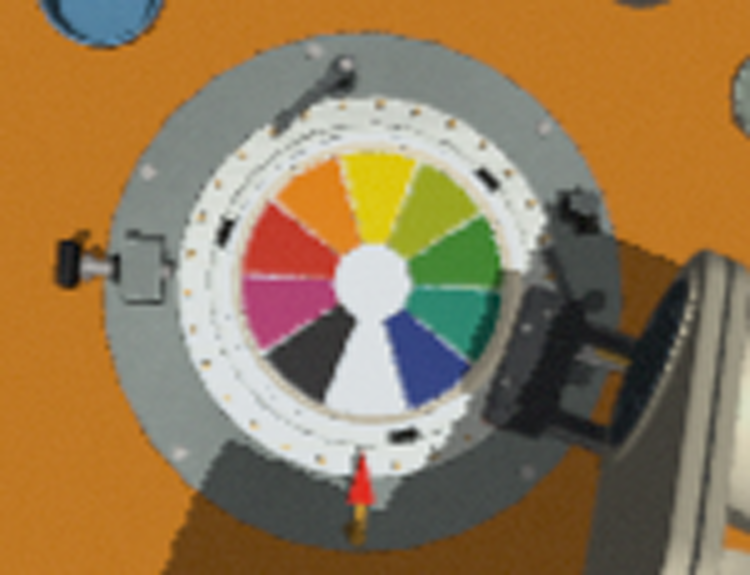

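White panel stands centred at the pointer tip (362,450 in the crop) and the knob is still out at (70,262). I'll lift and move across to the knob.

>>> jog_arm:
  travel:
    - [0, 0, 0.06]
    - [0, 0, 0.14]
    - [0, 0, 0.22]
    - [0, 0, 0.3]
    - [0, 0, 0.34]
    - [0.02, 0.08, 0.36]
    - [0.04, 0.18, 0.36]
    - [0.07, 0.28, 0.36]
    - [0.1, 0.38, 0.36]
    - [0.12, 0.48, 0.36]
  dr:
    - [0, 0, 0]
    - [0, 0, 0]
    - [0, 0, 0]
    - [0, 0, 0]
    - [0, 0, 0.03]
    - [0, 0, 0.07]
    - [0, 0, 0.1]
    - [0, 0, 0.14]
    - [0, 0, 0.17]
    - [0, 0, 0.197]

```text
t: 22.15
ee_pos: [549.8, 6.9, 213.1]
orientation: [2.231, 2.207, 0.003]
ft_force: [0.9, -0.7, 0.3]
width: 0.2
```

```bash
cat > k.py <<'E'
from h import *
def k(r,dz=0,b=88.15):
    from scipy.spatial.transform import Rotation as R
    o=st(); p=np.array(o['ee_pos']); f=np.array(o['ft_force']); n=np.array([np.cos(np.radians(b)),np.sin(np.radians(b))])
    X=R.from_rotvec(o['orientation']).as_matrix()[:,0]; yaw=np.degrees(np.arctan2(X[1],X[0]))
    q=C+r*n; print('r now %.2f off %.2f Fout %.2f'%((p[:2]-C)@n,(p[:2]-C)@[-n[1],n[0]],f[:2]@n),'units',np.round((q-p[:2])/400,4),'z64',round((64-p[2])/400,4),'dz90',round(((b-yaw+90)%180-90)/90,4))
E
python3 -c "
from k import *
k(185)"
```

```text
{'t': 22.15, 'ee_pos': [549.845, 6.874, 213.071], 'orientation': [2.231, 2.207, 0.003], 'ft_force': [0.863, -0.674, 0.334], 'width': 0.217, 'qpos': [-0.008, 0.324, 1.808, -0.001, 1.006, -1.567]}
r now 55.50 off 18.76 Fout -0.65 units [0.0573 0.3221] z64 -0.3727 dz90 -0.0135
```

Next: across, then straight down outside the knob.

>>> jog_arm:
  travel:
    - [0.02, 0.09, 0]
    - [0.035, 0.19, 0]
    - [0.05, 0.27, 0]
    - [0.0573, 0.322, 0]
    - [0.0573, 0.322, -0.05]
    - [0.0573, 0.322, -0.12]
    - [0.0573, 0.322, -0.2]
    - [0.0573, 0.322, -0.28]
    - [0.0573, 0.322, -0.34]
    - [0.0573, 0.322, -0.372]
  dr:
    - [0, 0, -0.0135]
    - [0, 0, -0.0135]
    - [0, 0, -0.0135]
    - [0, 0, -0.0135]
    - [0, 0, -0.0135]
    - [0, 0, -0.0135]
    - [0, 0, -0.0135]
    - [0, 0, -0.0135]
    - [0, 0, -0.0135]
    - [0, 0, -0.0135]

```text
t: 23.15
ee_pos: [572.2, 135.6, 62.3]
orientation: [2.254, 2.184, 0.001]
ft_force: [-0.2, 1.1, 0.6]
width: -0.0
```

Run:
```python
from k import *
k(176)
d=grab('top'); turn(d); s=grab('side'); A=cv2.resize(d['pixels'][165:280,252:402],(600,460)); B=cv2.resize(s['pixels'][150:270,250:380],(500,460))
cv2.imwrite('pics/k1.png',cv2.resize(np.hstack([A,B]),(800,335))[:,:,::-1])
```

```text
{'t': 23.15, 'ee_pos': [572.166, 135.578, 62.295], 'orientation': [2.254, 2.184, 0.001], 'ft_force': [-0.184, 1.105, 0.644], 'width': -0.008, 'qpos': [0.214, 0.591, 1.801, -0.003, 0.747, -1.323]}
r now 184.86 off 0.60 Fout 1.10 units [ 0.0008 -0.0222] z64 0.0043 dz90 -0.0005
wheel turned 23.7 deg
```

View pics/k1.png

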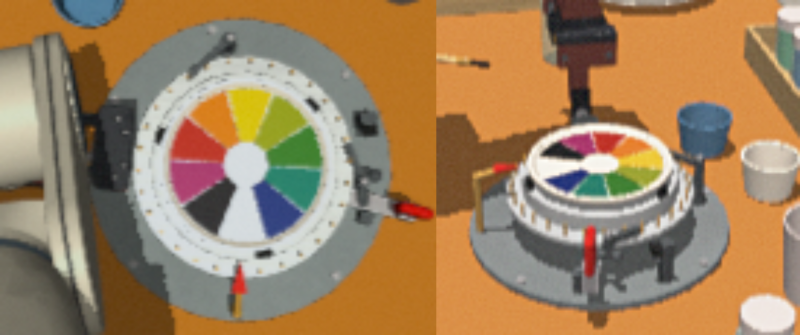

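The fingers stand just outside the knob (side crop, about (580,100)), and the red lever is back at rest (top crop (400,207)). I'll push gently.

>>> jog_arm:
  travel:
    - [0, -0.006, 0]
    - [0, -0.012, 0]
    - [0, -0.018, 0]
    - [0, -0.024, 0]
    - [0, -0.028, 0]
    - [0, -0.032, 0]
    - [0, -0.036, 0]
    - [-0.0005, -0.039, 0]
    - [-0.0005, -0.042, 0]
    - [-0.0005, -0.042, 0]
  dr:
    - [0, 0, 0]
    - [0, 0, 0]
    - [0, 0, 0]
    - [0, 0, 0]
    - [0, 0, 0]
    - [0, 0, 0]
    - [0, 0, 0]
    - [0, 0, 0]
    - [0, 0, 0]
    - [0, 0, 0]

```text
t: 24.25
ee_pos: [571.8, 118.7, 62.7]
orientation: [2.255, 2.184, -0.0]
ft_force: [-1.1, 1.2, -0.7]
width: 0.5
```

```bash
python3 -c "
from k import *
k(164); turn(grab('top'))"
```

```text
{'t': 24.25, 'ee_pos': [571.792, 118.731, 62.749], 'orientation': [2.255, 2.184, -0.0], 'ft_force': [-1.09, 1.184, -0.668], 'width': 0.491, 'qpos': [0.185, 0.587, 1.81, -0.003, 0.744, -1.351]}
r now 168.00 off 0.43 Fout 1.15 units [ 0.0008 -0.01  ] z64 0.0031 dz90 -0.0002
wheel turned 23.7 deg
```

>>> jog_arm:
  travel:
    - [0, -0.0015, 0]
    - [0, -0.003, 0]
    - [0, -0.0045, 0]
    - [0, -0.006, 0]
    - [0, -0.0075, 0]
    - [0, -0.009, 0]
    - [0, -0.01, 0]
    - [0, -0.01, 0]
    - [0, -0.01, 0]
    - [0, -0.01, 0]
  dr:
    - [0, 0, 0]
    - [0, 0, 0]
    - [0, 0, 0]
    - [0, 0, 0]
    - [0, 0, 0]
    - [0, 0, 0]
    - [0, 0, 0]
    - [0, 0, 0]
    - [0, 0, 0]
    - [0, 0, 0]

```text
t: 25.3
ee_pos: [571.7, 114.7, 62.8]
orientation: [2.255, 2.184, -0.001]
ft_force: [-1.4, 1.1, 0.7]
width: 0.3
```

```bash
python3 -c "
from k import *
k(162); turn(grab('top'))"
```

```text
{'t': 25.3, 'ee_pos': [571.73, 114.658, 62.754], 'orientation': [2.255, 2.184, -0.001], 'ft_force': [-1.393, 1.062, 0.703], 'width': 0.323, 'qpos': [0.179, 0.586, 1.812, -0.003, 0.743, -1.358]}
r now 163.93 off 0.36 Fout 1.02 units [ 0.0008 -0.0049] z64 0.0031 dz90 -0.0003
wheel turned 23.7 deg
```

>>> jog_arm:
  travel:
    - [0, -0.0015, 0]
    - [0, -0.003, 0]
    - [0, -0.0045, 0]
    - [0, -0.006, 0]
    - [0, -0.0075, 0]
    - [0, -0.009, 0]
    - [0, -0.01, 0]
    - [0, -0.01, 0]
    - [0, -0.01, 0]
    - [0, -0.01, 0]
  dr:
    - [0, 0, 0]
    - [0, 0, 0]
    - [0, 0, 0]
    - [0, 0, 0]
    - [0, 0, 0]
    - [0, 0, 0]
    - [0, 0, 0]
    - [0, 0, 0]
    - [0, 0, 0]
    - [0, 0, 0]

```text
t: 26.35
ee_pos: [571.8, 110.6, 62.7]
orientation: [2.255, 2.184, -0.001]
ft_force: [-1.0, 1.7, 0.5]
width: 0.4
```

```bash
python3 -c "
from k import *
k(158); turn(grab('top')); s=grab('side')
B=cv2.resize(s['pixels'][140:240,250:380],(780,600),interpolation=2)
cv2.imwrite('pics/k2.png',B[:,:,::-1])"
```

```text
{'t': 26.35, 'ee_pos': [571.775, 110.578, 62.696], 'orientation': [2.255, 2.184, -0.001], 'ft_force': [-0.983, 1.688, 0.459], 'width': 0.448, 'qpos': [0.172, 0.585, 1.813, -0.003, 0.742, -1.365]}
r now 159.86 off 0.19 Fout 1.66 units [ 0.0003 -0.0047] z64 0.0033 dz90 -0.0003
wheel turned 23.7 deg
```

View pics/k2.png

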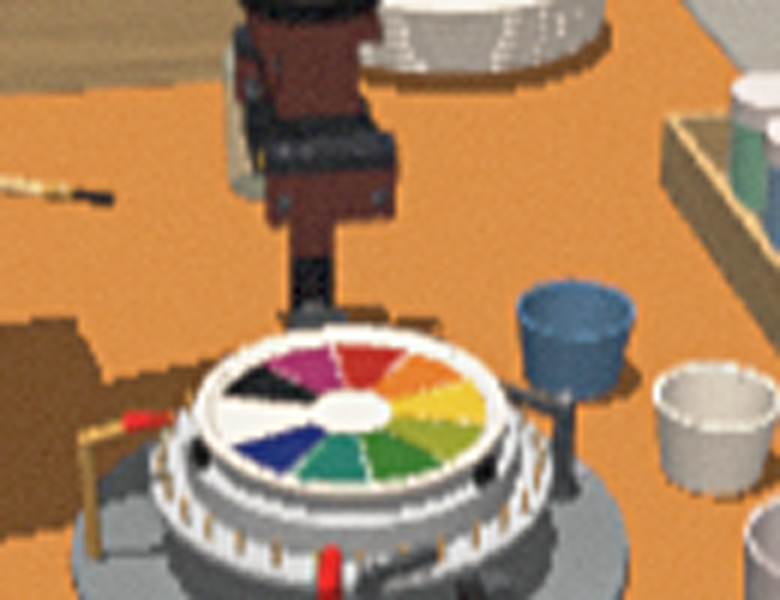

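The side crop shows the black fingertips at (310,290), hiding the knob. Contact isn't clear by force, so I'll use small steps.

>>> jog_arm:
  travel:
    - [0, -0.0006, 0]
    - [0, -0.0012, 0]
    - [0, -0.0018, 0]
    - [0, -0.0024, 0]
    - [0, -0.003, 0]
    - [0, -0.0035, 0]
    - [0, -0.0035, 0]
    - [0, -0.0035, 0]
    - [0, -0.0035, 0]
    - [0, -0.0035, 0]
  dr:
    - [0, 0, 0]
    - [0, 0, 0]
    - [0, 0, 0]
    - [0, 0, 0]
    - [0, 0, 0]
    - [0, 0, 0]
    - [0, 0, 0]
    - [0, 0, 0]
    - [0, 0, 0]
    - [0, 0, 0]

```text
t: 27.45
ee_pos: [571.8, 109.2, 62.7]
orientation: [2.255, 2.184, -0.001]
ft_force: [-0.7, 2.4, 0.4]
width: 0.4
```

Run:
```python
from k import *
k(158)
for n in ('side','top'):
    d=grab(n); W=pts(d); hs=cv2.cvtColor(d['pixels'],cv2.COLOR_RGB2HSV)
    m=(np.abs(W[...,0]-571)<30)&(W[...,1]>75)&(W[...,1]<150)&(W[...,2]>20)&(W[...,2]<125)
    v,u=np.nonzero(m)
    for i in np.argsort(W[m][:,2])[::max(1,len(u)//40)]: print(n,u[i],v[i],W[v[i],u[i]].round(0),d['pixels'][v[i],u[i]])
```

```text
{'t': 27.45, 'ee_pos': [571.788, 109.163, 62.702], 'orientation': [2.255, 2.184, -0.001], 'ft_force': [-0.714, 2.362, 0.352], 'width': 0.437, 'qpos': [0.169, 0.585, 1.814, -0.003, 0.742, -1.367]}
r now 158.44 off 0.13 Fout 2.34 units [ 0.0003 -0.0011] z64 0.0032 dz90 -0.0003
side 298 191 [557.  94.  61.] [113  78  49]
side 300 191 [563.  89.  64.] [57 63 63]
side 299 191 [559.  87.  65.] [47 49 51]
side 301 191 [565.  85.  65.] [100  98  94]
side 305 190 [579.  89.  66.] [94 66 38]
side 303 191 [571.  83.  66.] [70 74 73]
side 302 190 [569.  89.  66.] [66 64 66]
side 299 192 [557.  77.  67.] [67 71 73]
side 299 190 [559.  89.  67.] [33 23 25]
side 298 192 [554.  76.  68.] [76 65 59]
side 302 189 [569.  90.  70.] [32 29 28]
side 305 189 [579.  87.  70.] [99 65 41]
side 300 189 [562.  88.  72.] [25 20 28]
side 298 188 [557.  94.  72.] [97 65 34]
side 302 188 [569.  90.  73.] [29 31 33]
side 301 188 [566.  90.  74.] [30 28 34]
side 304 188 [576.  88.  74.] [21 24 30]
side 304 187 [576.  91.  76.] [18 19 18]
side 301 187 [566.  91.  77.] [29 28 35]
side 302 187 [569.  89.  77.] [34 28 29
[... 836 characters left out ...]
 182 [571.  99.  91.] [76 43 36]
side 299 182 [561. 100.  91.] [78 47 40]
side 304 181 [578. 102.  92.] [80 44 44]
side 300 181 [565. 102.  94.] [89 47 46]
side 305 181 [580.  96.  95.] [107  57  42]
side 299 181 [561.  97.  96.] [79 45 39]
side 298 179 [560. 110.  97.] [120  74  42]
side 304 180 [578.  99.  97.] [80 44 42]
side 305 180 [580.  96.  99.] [114  69  54]
side 300 179 [565. 102. 100.] [87 52 43]
side 299 180 [561.  96. 101.] [89 52 48]
side 302 179 [571.  98. 102.] [85 48 44]
side 304 179 [577.  95. 103.] [73 43 43]
side 299 179 [561.  98. 103.] [81 43 40]
side 305 178 [581.  98. 105.] [107  64  43]
side 303 178 [574.  98. 106.] [82 52 46]
side 300 178 [564.  97. 107.] [86 49 44]
```

The side depth shows the knob's inner face moved from about y 98–99 to about 89, so it is in contact and near home. I'll keep stepping.

>>> jog_arm:
  travel:
    - [0, -0.0006, 0]
    - [0, -0.0012, 0]
    - [0, -0.0018, 0]
    - [0, -0.0024, 0]
    - [0, -0.003, 0]
    - [0, -0.0035, 0]
    - [0, -0.0035, 0]
    - [0, -0.0035, 0]
    - [0, -0.0035, 0]
    - [0, -0.0035, 0]
  dr:
    - [0, 0, 0]
    - [0, 0, 0]
    - [0, 0, 0]
    - [0, 0, 0]
    - [0, 0, 0]
    - [0, 0, 0]
    - [0, 0, 0]
    - [0, 0, 0]
    - [0, 0, 0]
    - [0, 0, 0]

```text
t: 28.55
ee_pos: [571.8, 107.7, 62.7]
orientation: [2.255, 2.184, -0.001]
ft_force: [-0.8, 1.7, -0.1]
width: 0.3
```

```bash
python3 -c "
from k import *
k(158)"
```

```text
{'t': 28.55, 'ee_pos': [571.763, 107.74, 62.71], 'orientation': [2.255, 2.184, -0.001], 'ft_force': [-0.827, 1.741, -0.059], 'width': 0.276, 'qpos': [0.167, 0.584, 1.815, -0.003, 0.742, -1.37]}
r now 157.02 off 0.11 Fout 1.71 units [0.0003 0.0024] z64 0.0032 dz90 -0.0003
```

>>> jog_arm:
  travel:
    - [0, -0.0006, 0]
    - [0, -0.0012, 0]
    - [0, -0.0018, 0]
    - [0, -0.0024, 0]
    - [0, -0.003, 0]
    - [0, -0.0035, 0]
    - [0, -0.0035, 0]
    - [0, -0.0035, 0]
    - [0, -0.0035, 0]
    - [0, -0.0035, 0]
  dr:
    - [0, 0, 0]
    - [0, 0, 0]
    - [0, 0, 0]
    - [0, 0, 0]
    - [0, 0, 0]
    - [0, 0, 0]
    - [0, 0, 0]
    - [0, 0, 0]
    - [0, 0, 0]
    - [0, 0, 0]

```text
t: 29.55
ee_pos: [571.7, 106.9, 62.8]
orientation: [2.255, 2.184, 0.0]
ft_force: [-2.1, 6.8, 0.2]
width: 0.5
```

```bash
python3 -c "
from k import *
k(158)"
```

```text
{'t': 29.55, 'ee_pos': [571.735, 106.945, 62.755], 'orientation': [2.255, 2.184, 0.0], 'ft_force': [-2.061, 6.784, 0.229], 'width': 0.536, 'qpos': [0.165, 0.584, 1.815, -0.002, 0.741, -1.372]}
r now 156.22 off 0.11 Fout 6.71 units [0.0004 0.0044] z64 0.0031 dz90 -0.0002
```

>>> jog_arm:
  travel:
    - [0, -0.0006, 0]
    - [0, -0.0012, 0]
    - [0, -0.0018, 0]
    - [0, -0.0024, 0]
    - [0, -0.0028, 0]
    - [0, -0.0028, 0]
    - [0, -0.0028, 0]
    - [0, -0.0028, 0]
    - [0, -0.0028, 0]
    - [0, -0.0028, 0]
  dr:
    - [0, 0, 0]
    - [0, 0, 0]
    - [0, 0, 0]
    - [0, 0, 0]
    - [0, 0, 0]
    - [0, 0, 0]
    - [0, 0, 0]
    - [0, 0, 0]
    - [0, 0, 0]
    - [0, 0, 0]

```text
t: 30.55
ee_pos: [571.7, 106.6, 62.8]
orientation: [2.256, 2.185, 0.001]
ft_force: [-1.8, 8.9, 1.2]
width: 0.4
```

Run:
```python
from k import *
k(158)
for n,d in (('now',grab('side')),('start',dict(np.load('side0.npz')))):
    W=pts(d); V=d['pixels'].max(-1)
    m=(np.abs(W[...,0]-569)<11)&(W[...,1]>75)&(W[...,1]<110)&(W[...,2]>68)&(W[...,2]<86)&(V<50)
    print(n,m.sum(),np.median(W[m],axis=0).round(1),W[m].std(0).round(1))
```

```text
{'t': 30.55, 'ee_pos': [571.736, 106.607, 62.777], 'orientation': [2.256, 2.185, 0.001], 'ft_force': [-1.808, 8.906, 1.195], 'width': 0.416, 'qpos': [0.164, 0.584, 1.816, -0.001, 0.741, -1.374]}
r now 155.88 off 0.10 Fout 8.84 units [0.0004 0.0053] z64 0.0031 dz90 -0.0001
now 27 [566.   87.5  76.9] [5.6 1.8 4.7]
start 24 [567.7  99.2  76.6] [4.9 1.7 5.2]
```

Stiffness is about 6 N/mm, which matches the washer, and the knob has moved about 12 mm, so it isn't the 8 mm jam. I'll retreat outwards and up.

>>> jog_arm:
  travel:
    - [0, 0.004, 0]
    - [0, 0.02, 0]
    - [0, 0.05, 0]
    - [0, 0.075, 0.01]
    - [0, 0.075, 0.06]
    - [0, 0.075, 0.13]
    - [0, 0.075, 0.2]
    - [0, 0.1, 0.28]
    - [-0.05, 0.15, 0.35]
    - [-0.1, 0.25, 0.38]
  dr:
    - [0, 0, 0]
    - [0, 0, 0]
    - [0, 0, 0]
    - [0, 0, 0]
    - [0, 0, 0]
    - [0, 0, 0]
    - [0, 0, 0]
    - [0, 0, 0]
    - [0, 0, 0]
    - [0, 0, 0]

```text
t: 31.6
ee_pos: [532.9, 206.9, 218.0]
orientation: [2.257, 2.18, 0.007]
ft_force: [0.3, 0.5, 0.6]
width: 0.5
```

Run:
```python
from k import *
k(158); t=grab('top'); turn(t)
for n,a,z in (('side',grab('side'),dict(np.load('side0.npz'))),('top',t,dict(np.load('top0.npz')))):
  for d in (a,z):
    W=pts(d); V=d['pixels'].max(-1); h=cv2.cvtColor(d['pixels'],cv2.COLOR_RGB2HSV)
    m=(np.abs(W[...,0]-569)<11)&(W[...,1]>75)&(W[...,1]<112)&(W[...,2]>68)&(W[...,2]<95)&(V<50)
    r=((h[...,0]<6)|(h[...,0]>174))&(h[...,1]>150)&(np.abs(W[...,0]-540)<60)&(W[...,1]<-170)&(W[...,1]>-225)&(W[...,2]>94)
    print(n,m.sum(),np.median(W[m],axis=0).round(1),'pad',W[r].mean(0).round(1))
A=cv2.resize(t['pixels'][130:320,140:480],(800,447),interpolation=2); cv2.imwrite('pics/f.png',A[:,:,::-1])
```

```text
{'t': 31.6, 'ee_pos': [532.877, 206.895, 218.004], 'orientation': [2.257, 2.18, 0.007], 'ft_force': [0.292, 0.47, 0.603], 'width': 0.504, 'qpos': [0.35, 0.348, 1.758, -0.002, 1.03, -1.185]}
r now 254.87 off 42.17 Fout 0.48 units [ 0.0976 -0.2454] z64 -0.385 dz90 0.0015
wheel turned 23.7 deg
side 37 [566.1  87.8  80.4] pad [ 527.6 -197.7   98.2]
side 28 [567.6  99.2  79.3] pad [ 527.4 -198.7   98.6]
top 24 [570.6  91.   89.2] pad [ 530.5 -192.9   98.7]
top 29 [571.3 103.1  89.7] pad [ 530.7 -192.8   98.7]
```

View pics/f.png

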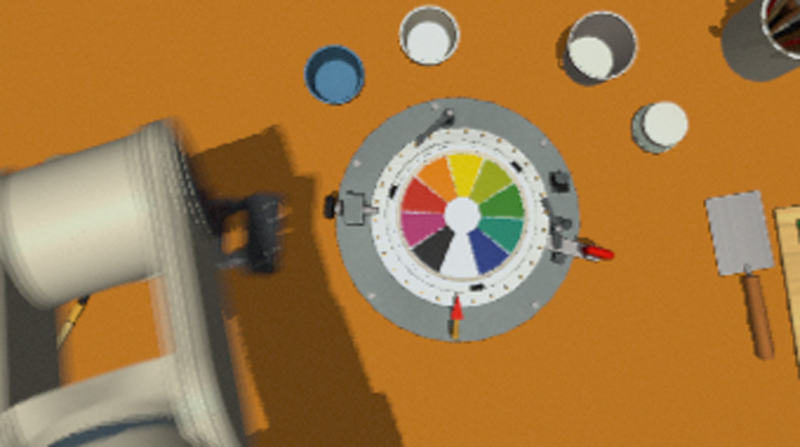

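The knob sits in against its guide at (332,206), white is at the pointer (457,300), the lever is at rest, and nothing else has moved. I'll hand it in.

```bash
python3 -c "
from h import *
print(ticket.close_job())"
```

```text
the job is handed in; nothing more can be done
None
```

I brought the white panel to the pointer with two full lever strokes and pushed the lock bolt home. The job is handed in, and no verdict is reported. It took about 32 s of the 64 s allowed.

- **Lever:** I pressed each stroke until the lever met its rubber stop; the highest reading on the pad was about 8 N (limit 16 N). After the first stroke I checked that the wheel had held one click on. The pad is back within 1 mm of where it started.
- **Wheel:** It turned 23.7° by image correlation, against 24° for two clicks. The white panel's bearing of 178.0° matches the pointer's 178.1°.
- **Bolt:** The knob moved 11.5–12 mm from its start, which was 0 to 3 mm in. It then met about 6 N per mm, which matches the washer, and I stopped at about 9 N (limit 20 N). I take it as home from this, because the bolt's exact travel can't be read directly.
- **Surroundings:** In the last top view, the bystanders that can be seen are undisturbed. The arm hides part of the brush, and the bottle is not in view. The tool was clear of everything when I handed in.

**Two checks fell short:**
- The force reading carries about 1 N of noise, so the first touch on the knob was not clear. I judged it from the camera depth instead.
- In the first stroke, the white-panel angle, good to about 1°, levelled off before the stop. I judged the end of the stroke by force and by the finer image correlation.

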